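Find the worn instrument foot by its drag

ROBOT

A 6-joint arm with a two-finger parallel gripper is mounted at the origin on the work surface. World frame = base frame: x ahead of the robot, y to its left, z up, the work surface at z = 0. Lengths are in m, angles in rad, forces in N, time in s.
With the tool pointing down it reaches from about 0.325 to 0.875 m from the base axis. Payload 4.4 kg.
Tool frame: the origin (TCP) lies on the front face of the gripper's body, between the roots of the fingers; the fingertips stand 73 mm ahead of it and the grasp point (between the pads) lies 54 mm ahead of it; y points along the fingers, x is the direction in which the jaws open and shut, and the axes are right-handed (so a half turn about y gives the same grasp; the last joint's range is limited). The gripper opens to 85 mm and grips with 20 to 120 N. Pads are 22 mm wide; open, the fingers measure 114 mm over their backs; the gripper's body (76 mm by 85 mm) begins 54 mm behind the grasp point. The pads swing forward as they close: fully open they stand 13 mm farther back than shut.
Start: joints at [-1.496, 0.207, 1.542, -0, 1.393, -0.15], TCP at [0.129, -0.56, 0.304] pointing down, gripper open.
Joint ranges: [-2.73, 2.73], [-0.86, 2.22], [0.23, 2.46], [-1.11, 4.25], [0.08, 2.63], [-2.82, 2.82]. Speed limits (rad/s): [2.79, 2.79, 3.14, 3.14, 3.14, 3.14].

INTERFACE

Orientations are given as [roll, pitch, yaw] about the fixed x, y, z axes, in that order (R = Rz(yaw) Ry(pitch) Rx(roll)).
In Python, from cell import get_state, camera, sign_off gives the robot as it stands.
- The arm moves only by the tool arm_command, never from a script. Its arguments are lists of equal length, an entry for each row: "dp": the shift along the tool's x, y, z in cm, a list of three; "delta_rot": the turn, a rotation vector about the tool's x, y, z in rad, a list of three. In form: {"dp": [[tx, ty, tz], ...], "delta_rot": [[ax, ay, az], ...]}. A call has 1 to 10 rows; each row is the pose to reach, as a shift and turn from the pose commanded when the call began, along the tool's axes at that moment; what a row does not reach only later rows make up. A row lasts 1/10 s, in which the tool goes at most 50 mm and 8.59 degrees, less where a joint would pass 70% of its speed; a pose out of reach is approached as far as the arm can. A call with a gripper value outside its range is refused whole. "gripper" is the finger opening in cm, from 0 to 8.54, set as the call begins (left out, the last holds). The fingers move at their own pace and stop on an object; "force" is the grip in N (left out, the last holds). Time passes only in rows, so rows that repeat a pose let the fingers close. It gives the time, the measured TCP pose, the force and the opening at its end, in the units of the state.
- get_state(): the state, without advancing time (a new reading comes with each control period).
- camera(name): name is "scene" or "side" or "wrist"; returns a dict with "image" (420x560x3 uint8, red, green, blue), "z_map" (420x560 float32, m along the optical axis (not along the pixel's ray), 0 where there is no reading), "fx", "fy", "cx", "cy" (pixels), "world_from_camera" (4x4, takes a point from camera to world coordinates). Camera axes: x right, y down, z forward; pixel columns grow to the right and rows downward; lengths in m; the calibration is good to about 2 mm. A picture is of the moment at which its call begins.
- sign_off(): hands the job in, once; it reports no verdict.
The state is a dict: "t": time; "joint_positions": joint angles; "qd": joint speeds; "joint_torque": joint torques, N m; "tool_pos": TCP position; "orientation": TCP orientation; "contact_force": force on the tool from outside, world axes, zero at the start; "ft_torque": the same for the moment, N m; "width": finger opening in m.
Only numpy, scipy, OpenCV 4.12 (cv2) and the standard library are available. Lean on these libraries where they do the work, as an engineer would, in place of code of your own. Each camera call takes 0.05 s, during which the arm holds its last target.

TASK

One of the three metal instrument feet on the steel plate has a worn, slippery sole, though they look alike. Drag each one, standing on its sole and without bearing down on the plate, from its place until it is wholly past the engraved line, feeling how hard it drags, and leave it there on the plate; only when all three are across, lift the one that drags much more easily and set it down gently upright in the open grey tray. Do not lift the two sound feet, and leave everything else where it is.

Things in the scene. Friction and masses are not known exactly. Their poses are not given: they have to be found in the camera images.
- foot_1 (a point): One of three feet that look alike (which is worn changes each time): metal puck 60 mm across, 30 mm high, on a black rubber sole 4 mm thick, 56 mm across; on top a collar 24 mm across, 4 mm high, and a 10 mm stud, 56 mm to its tip, with a loose 22 mm ring around it. 0.63 to 0.77 kg. This point: the foot's centre, 17 mm above its underside (true to 1.5 mm); z up. Starts 50 to 85 mm before the line.
- foot_2 (a point): One of three feet that look alike (which is worn changes each time): metal puck 60 mm across, 30 mm high, on a black rubber sole 4 mm thick, 56 mm across; on top a collar 24 mm across, 4 mm high, and a 10 mm stud, 56 mm to its tip, with a loose 22 mm ring around it. 0.63 to 0.77 kg. This point: the foot's centre, 17 mm above its underside (true to 1.5 mm); z up. Starts 50 to 85 mm before the line.
- foot_3 (a point): One of three feet that look alike (which is worn changes each time): metal puck 60 mm across, 30 mm high, on a black rubber sole 4 mm thick, 56 mm across; on top a collar 24 mm across, 4 mm high, and a 10 mm stud, 56 mm to its tip, with a loose 22 mm ring around it. 0.63 to 0.77 kg. This point: the foot's centre, 17 mm above its underside (true to 1.5 mm); z up. Starts 50 to 85 mm before the line.
- plate: Fixed flat steel test plate, 260 mm along its x, 380 mm along its y, 6 mm thick; origin centre of its underside, on the table. Its x axis is the dragging direction, away from the robot. The feet start near the short marks at y = -120, 0 and +120 mm (within 10 mm), x = -95 to -60 mm; far edge at x = +130 mm. The feet weigh on it with about 21 N; during the dragging the total must stay under 45 N.
- line (a point): Middle of the one long black line engraved across the plate's top, along the plate's y at its x = -10 mm. A foot is wholly past it when its centre is 30 mm or more beyond. Pushed from the side, standing under its own weight, a sound foot drags with about 3 to 10 N, the worn one with 0.7 to 1.5 N; when the pusher stops and holds, a sound foot still leans on it with most of that, the worn one with next to nothing. Pressing or lifting it falsifies this.
- tray_in (a point): Centre of the inner floor of the fixed open grey tray: 150 mm square outside, 140 mm inside, walls 5 mm thick and 22 mm high above the table, floor 5 mm thick (this point is on the floor's top). Its sides run along x and y of this frame. It stands left or right of the plate.
- gridbox: Bystander, fixed: closed white box with a clear lid, 134 mm square, 46 mm high, on the other side of the plate from the tray; origin centre of the underside.
- nut: Bystander, loose: dark steel ring nut, 26 mm across, 11 mm high, standing on the plate half-way between two of the foot places, near the line; origin centre of the underside.
- cap: Bystander, loose: small brass cap, 24 mm across, 20 mm high, on the plate half-way between two lanes beyond the line; origin centre of the underside.
- bottle: Bystander, loose: brown bottle, 48 mm across, 100 mm high, beyond the plate; origin centre of the underside.
- tweezers: Bystander, loose: steel tweezers 126 mm long, 18 mm wide, 6 mm thick, lying beyond the plate; origin in the middle, on the table.
- driver: Bystander, loose: screwdriver lying beyond and to the left of the plate; origin on its underside.
- dish: Bystander, loose: white dish, 80 mm across, 20 mm high, beyond and to the right of the plate; origin centre of the underside.
- holder: Bystander, loose: specimen rod, 140 mm long, 24 mm thick, lying to the far left; origin near its middle, on the table.
There are look-alikes about, which are no part of the job. There is more than one size of the part that bears tray_in; the job needs the largest.

How it is judged:
By the outcome, as a careful person would: the job done as asked, in the order asked, and still so for the second after the job is handed in, with the robot touching nothing.
It also fails if it takes over 72 s, if anything falls off the work surface, if the arm or the gripper's body presses on something with over 40 N, if the wrist force passes 120 N, or if a joint passes its speed limit or range.

## Working session

There is one attempt and no reset: what is moved stays moved. The work goes in short steps, Python scripts to look and compute and a tool call to move; the robot and the scene stay as the last step left them, time stands still between calls to the robot, and variables do not carry over. Pictures are saved under pics/ and viewed, and the job is handed in when it is done.

Besides the shell and the picture viewer there is one more tool, called after "Request:" by a JSON object that holds its "name" and its "arguments". arm_command: Moves the arm, as the interface text tells. Its arguments: {"type":"object","properties":{"dp":{"type":"array"},"delta_rot":{"type":"array"},"gripper":{"type":"number"},"force":{"type":"number"}},"required":["dp","delta_rot"]}

```bash
ls; mkdir -p pics
python3 - <<'E'
from cell import get_state, camera
import cv2, numpy as np
s=get_state()
for k,v in s.items(): print(k,np.round(v,4))
for n in ["scene","side"]:
    c=camera(n); cv2.imwrite(f"pics/{n}0.png",cv2.resize(c["image"][:,:,::-1],(784,588),interpolation=cv2.INTER_CUBIC)); np.savez(f"{n}0.npz",**c)
    print(n,c["fx"],c["cx"],c["cy"],np.round(c["world_from_camera"],3))
E
```

```text
pics
t 0.0
joint_positions [-1.4955  0.2074  1.543  -0.      1.3935 -0.1505]
qd [ 0.0007 -0.0013  0.0011  0.0035 -0.0003 -0.0004]
joint_torque [ 1.60000e-03 -3.83032e+01 -2.91596e+01 -2.00000e-04  1.03000e-02
  0.00000e+00]
tool_pos [ 0.1287 -0.5598  0.3027]
orientation [-1.5705  0.0023 -1.345 ]
contact_force [ 0.0268 -0.351   0.7562]
ft_torque [ 0.013  -0.01   -0.0482]
width 0.0851
scene 391.5353706902109 270.4009092042906 206.32995524049196 [[ 0.686  0.614 -0.389  0.887]
 [ 0.727 -0.59   0.351 -0.28 ]
 [-0.014 -0.524 -0.852  0.872]
 [ 0.     0.     0.     1.   ]]
side 500.26501604525004 287.98885450966435 209.53255541451006 [[-0.148 -0.559  0.816 -0.768]
 [-0.989  0.071 -0.131  0.259]
 [ 0.015 -0.826 -0.564  0.962]
 [ 0.     0.     0.     1.   ]]
```

View pics/scene0.png

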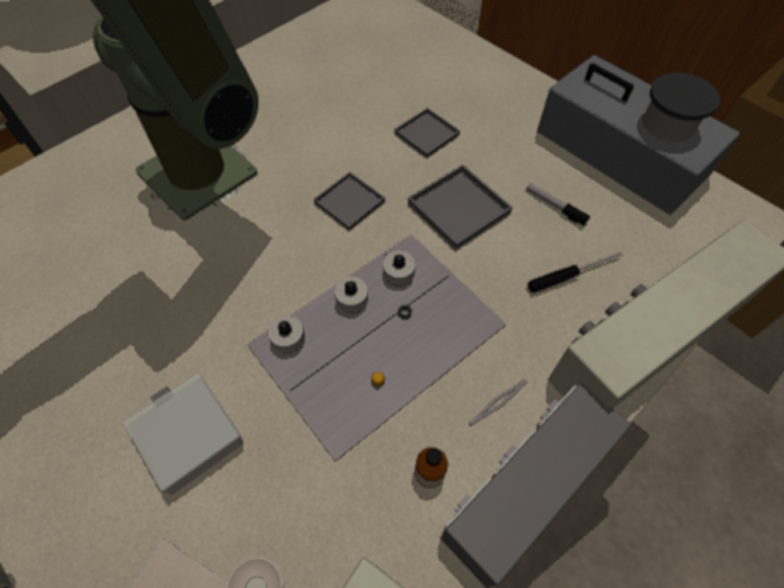

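View pics/side0.png

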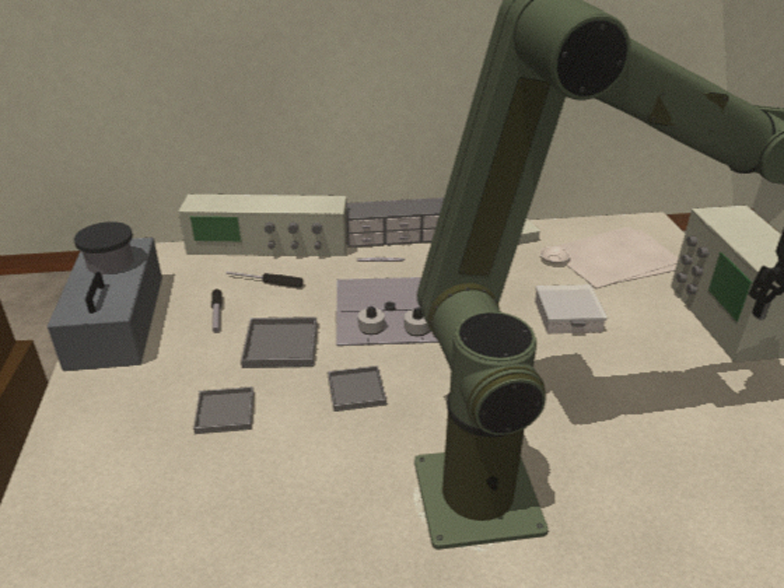

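The scene view shows feet near (286,333), (351,292) and (399,266). The plate corners are at (411,236), (505,323), (337,457) and (249,346). The largest tray is at (460,207), the nut at (405,312) and the cap at (378,379). Next I'll measure these positions.

```bash
cat > h.py <<'E'
import numpy as np,cv2
def cloud(c):
    z=np.asarray(c["z_map"]).astype(float);v,u=np.mgrid[:z.shape[0],:z.shape[1]]
    P=np.stack([(u-c["cx"])/c["fx"]*z,(v-c["cy"])/c["fy"]*z,z],-1)
    T=c["world_from_camera"];W=P@T[:3,:3].T+T[:3,3];W[z==0]=np.nan
    return W
def proj_plane(c,u,v,zw):
    T=np.asarray(c["world_from_camera"]);d=T[:3,:3]@np.array([(u-c["cx"])/c["fx"],(v-c["cy"])/c["fy"],1.]);o=T[:3,3]
    return o+d*(zw-o[2])/d[2]
E
python3 - <<'E'
from h import *
c=dict(np.load("scene0.npz"));W=cloud(c)
k=1/1.4
for n,u,v,z in [("pc1",411,236,.006),("pc2",505,323,.006),("pc3",337,457,.006),("pc4",249,346,.006),("line a",292,389,.006),("line b",449,277,.006),
  ("t1",463,167,.022),("t2",512,207,.022),("t3",456,246,.022),("t4",408,203,.022),("nut",405,312,.017),("cap",378,379,.026)]:
    print(n,np.round(proj_plane(c,(u+.5)*k-.5,(v+.5)*k-.5,z),4))
# table height
T=W[250:300,10:80].reshape(-1,3);print("table z",np.nanmedian(T[:,2]), np.nanmean(np.isnan(T)))
for n,u,v in [("A",286,333),("B",351,292),("C",399,266)]:
    u*=k;v*=k;S=W[int(v)-25:int(v)+25,int(u)-25:int(u)+25].reshape(-1,3)
    m=(S[:,2]>.035)&(S[:,2]<.045);Q=S[m]
    r=cv2.minEnclosingCircle((Q[:,:2]*1000).astype(np.float32))
    t=S[S[:,2]>.05]
    print(n,len(Q),np.round(np.median(Q[:,2]),4),np.round(r[0],1),round(r[1],1),"stud",np.round(t.mean(0),4),len(t),t[:,2].max())
E
```

```text
pc1 [0.4465 0.2064 0.006 ]
pc2 [0.699  0.1898 0.006 ]
pc3 [ 0.6704 -0.1822  0.006 ]
pc4 [ 0.4193 -0.1677  0.006 ]
line a [ 0.5337 -0.1629  0.006 ]
line b [0.5637 0.1897 0.006 ]
t1 [0.4026 0.4044 0.022 ]
t2 [0.5435 0.3936 0.022 ]
t3 [0.531  0.2423 0.022 ]
t4 [0.3919 0.2518 0.022 ]
nut [0.5641 0.0726 0.017 ]
cap [ 0.6263 -0.0521  0.026 ]
table z -0.0002616371970670661 0.006571428571428572
A 362 0.0395 [ 456.4 -108.8] 30.4 stud [ 0.4579 -0.1106  0.0568] 63 0.0638187244627334
B 331 0.0395 [469.9  54.1] 60.0 stud [0.4759 0.0232 0.0563] 58 0.06497121788169269
C 324 0.0394 [496.9  93.4] 63.2 stud [0.4944 0.1246 0.0562] 54 0.06283649575437311
```

Run:
```python
from h import *
from scipy.optimize import least_squares
from cell import camera
c=camera("wrist"); cv2.imwrite("pics/wrist0.png",c["image"][:,:,::-1]); print(np.round(c["world_from_camera"],3)); np.savez("wrist0.npz",**c)
Ww=cloud(c); z=c["z_map"]; print("near px",(z[z>0]<.15).sum())
c=dict(np.load("scene0.npz"));W=cloud(c);k=1/1.4
for n,s in [("A",(.4579,-.1106)),("B",(.4759,.0232)),("C",(.4944,.1246))]:
    S=W.reshape(-1,3);d=np.hypot(S[:,0]-s[0],S[:,1]-s[1])
    Q=S[(S[:,2]>.0365)&(S[:,2]<.0425)&(d<.04)]
    r=cv2.minEnclosingCircle((Q[:,:2]*1000).astype(np.float32)); print(n,len(Q),np.round(r[0],1),round(r[1],1))
S=W.reshape(-1,3)
# plate mask by color? use minAreaRect on height 3.5-9mm
m=(W[...,2]>.0035)&(W[...,2]<.0095)&(abs(W[...,0]-.56)<.17)&(abs(W[...,1]-.01)<.23)
m=cv2.morphologyEx(m.astype(np.uint8),cv2.MORPH_OPEN,np.ones((3,3)))
print(m.sum(),cv2.minAreaRect((W[m>0][:,:2]*1000).astype(np.float32)))
m=(W[...,2]>.015)&(W[...,2]<.026)&(abs(W[...,0]-.467)<.09)&(abs(W[...,1]-.323)<.09)
print(m.sum(),cv2.minAreaRect((W[m>0][:,:2]*1000).astype(np.float32)))
```

```text
[[ 0.224 -0.927 -0.302  0.207]
 [-0.975 -0.214 -0.067 -0.543]
 [-0.003  0.309 -0.951  0.372]
 [ 0.     0.     0.     1.   ]]
near px 41465
A 331 [ 456.3 -108.8] 30.4
B 298 [474.7  23.7] 30.3
C 265 [493.1 126.4] 30.4
10265 ((557.0145874023438, 10.857177734375), (380.2384948730469, 261.2892761230469), 85.55426025390625)
442 ((461.31829833984375, 328.96435546875), (152.8129425048828, 153.19937133789062), 84.33209228515625)
```

View pics/wrist0.png

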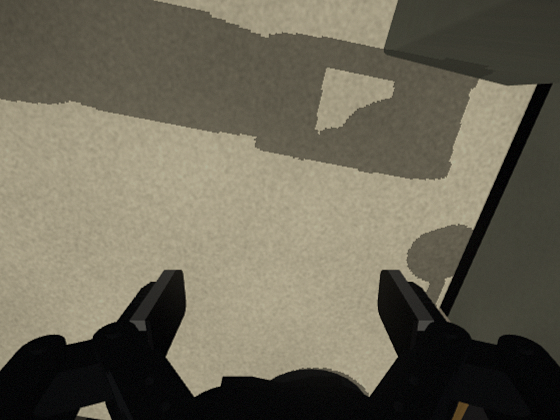

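Run:
```python
from h import *
from scipy.spatial.transform import Rotation as R
c=dict(np.load("wrist0.npz"));W=cloud(c)
Rt=R.from_euler('xyz',[-1.5705,.0023,-1.345]).as_matrix();p=np.array([.1287,-.5598,.3027])
L=(W-p)@Rt
for v,u in [(272,175),(272,388),(300,180),(320,182),(300,384),(320,150),(330,410),(285,150)]:
    print(u,v,np.round(L[v,u]*1000,1))
m=(abs(L[...,0])<.07)&(L[...,1]>.02)&(L[...,1]<.1)&(abs(L[...,2])<.05)
Q=L[m]*1000;print(len(Q),np.percentile(Q,[0,1,99,100],axis=0).round(1))
```

```text
175 272 [-43.4  54.2  11.3]
388 272 [44.7 54.6 11.1]
180 300 [-42.2  53.   -1.3]
182 320 [-130.   303.9 -197.8]
384 300 [43.1 51.2 -0.1]
150 320 [-41.7  22.   11.8]
410 330 [42.9 23.4  6.9]
150 285 [-53.2  51.2   7. ]
6702 [[-56.2  20.1 -11.3]
 [-55.   20.8 -10.1]
 [ 56.1  58.7  12. ]
 [ 57.4  61.   12.7]]
```

```bash
cat >> h.py <<'E'
from scipy.spatial.transform import Rotation as R
def go(x,y,z,yaw,st=None):
    from cell import get_state
    s=st or get_state();p=np.array(s["tool_pos"]);Rt=R.from_euler('xyz',s["orientation"])
    d=Rt.inv().apply(np.array([x,y,z])-p)*100
    tgt=R.from_euler('xyz',[-np.pi/2,0,yaw]);r=(Rt.inv()*tgt).as_rotvec()
    print("t",round(s["t"],2),"pos",np.round(p,4),"rpy",np.round(s["orientation"],4),"F",np.round(s["contact_force"],2),"w",round(s["width"],4))
    print("dp",np.round(d,2),"rot",np.round(r,3))
O=np.array([.557,.0109]);a=-.075;UX=np.array([np.cos(a),np.sin(a)]);UY=np.array([-np.sin(a),np.cos(a)])
def p2w(x,y): return O+x*UX+y*UY
def w2p(q): d=np.asarray(q)[:2]-O; return np.array([d@UX,d@UY])
E
python3 - <<'E'
from h import *
for n in ["wrist0","side0"]:
    W=cloud(dict(np.load(n+".npz"))).reshape(-1,3)
    m=(W[:,2]>.08)&(W[:,0]>.15)&(W[:,0]<.5)&(W[:,1]>-.8)&(W[:,1]<0)
    Q=W[m];print(n,len(Q),np.nanpercentile(Q,[0,5,50,95,100],axis=0).round(2) if len(Q) else '')
x,y=p2w(-.1515,-.1269);go(x,y,.2,-np.pi/2+a)
E
```

```text
wrist0 19108 [[ 0.15 -0.76  0.08]
 [ 0.15 -0.7   0.09]
 [ 0.16 -0.62  0.28]
 [ 0.28 -0.58  0.32]
 [ 0.3  -0.57  0.32]]
side0 10945 [[ 0.15 -0.77  0.08]
 [ 0.15 -0.69  0.11]
 [ 0.16 -0.06  0.49]
 [ 0.46 -0.01  0.71]
 [ 0.5  -0.    0.77]]
t 0.15 pos [ 0.1287 -0.5599  0.303 ] rpy [-1.5705  0.0018 -1.345 ] F [-0.45 -0.39  0.12] w 0.0853
dp [-38.4   10.38  36.29] rot [ 0.     0.301 -0.002]
```

Request:
{"name": "arm_command", "arguments": {"dp": [[-4.9,0,1.1],[-9.8,0,2.2],[-38.4,10.4,36.3],[-38.4,10.4,36.3],[-38.4,10.4,36.3],[-38.4,10.4,36.3],[-38.4,10.4,36.3],[-38.4,10.4,36.3],[-38.4,10.4,36.3],[-38.4,10.4,36.3]], "delta_rot": [[0,0,0],[0,0,0],[0,0.301,0],[0,0.301,0],[0,0.301,0],[0,0.301,0],[0,0.301,0],[0,0.301,0],[0,0.301,0],[0,0.301,0]], "gripper": 3.6, "force": 30}}

```text
t: 1.15
tool_pos: [0.3611, -0.151, 0.2137]
orientation: [-1.57, -0.001, -1.646]
contact_force: [0.5, -0.2, -0.3]
width: 0.0359
```

Run:
```python
from h import *
x,y=p2w(-.1515,-.1269);go(x,y,.2,-np.pi/2+a)
```

```text
t 1.15 pos [ 0.3611 -0.151   0.2137] rpy [-1.5699e+00 -6.0000e-04 -1.6463e+00] F [ 0.51 -0.24 -0.28] w 0.0359
dp [-4.93  1.37  3.16] rot [-0.001 -0.     0.001]
```

Request:
{"name": "arm_command", "arguments": {"dp": [[-4.9,1.4,3.2],[-4.9,1.4,3.2],[-4.9,1.4,3.2],[-4.9,1.4,3.2]], "delta_rot": [[0,0,0],[0,0,0],[0,0,0],[0,0,0]]}}

```text
t: 1.55
tool_pos: [0.3957, -0.107, 0.2]
orientation: [-1.571, -0.001, -1.646]
contact_force: [-0.3, -0.9, -0.6]
width: 0.0361
```

Run:
```python
from h import *
from cell import camera,get_state
s=get_state();p=np.array(s["tool_pos"]);Rt=R.from_euler('xyz',s["orientation"]).as_matrix()
c=camera("wrist"); cv2.imwrite("pics/wrist1.png",c["image"][:,:,::-1]); np.savez("wrist1.npz",**c)
L=(cloud(c)-p)@Rt
m=(abs(L[...,0])<.07)&(L[...,1]>.02)&(L[...,1]<.09)&(abs(L[...,2])<.05)
Q=L[m]*1000;print(len(Q),np.percentile(Q,[0,1,99,100],axis=0).round(1))
T=Q[Q[:,1]>55];print(np.percentile(T[T[:,0]>0],[0,5,95,100],axis=0).round(1));print(np.percentile(T[T[:,0]<0],[0,5,95,100],axis=0).round(1))
x,y=p2w(-.1515,-.1269);go(x,y,.082,-np.pi/2+a)
```

```text
7603 [[-50.5  20.  -12.5]
 [-47.2  20.1  -9.9]
 [ 48.2  68.7  14.2]
 [ 51.7  72.8  14.9]]
[[ 18.2  55.  -10.3]
 [ 18.3  55.7  -7.5]
 [ 30.5  69.4  11.6]
 [ 32.   72.7  12.2]]
[[-31.2  55.1 -10.7]
 [-29.9  55.7  -7.6]
 [-17.5  69.1  11.6]
 [-17.3  72.8  12.1]]
t 1.6 pos [ 0.3956 -0.1075  0.2002] rpy [-1.5707e+00 -7.0000e-04 -1.6474e+00] F [ 0.32 -0.03 -0.68] w 0.0358
dp [-0.33 11.82  0.06] rot [-0.    -0.002  0.001]
```

View pics/wrist1.png

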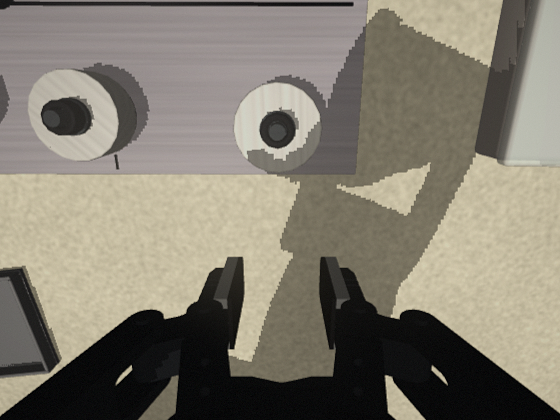

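Request:
{"name": "arm_command", "arguments": {"dp": [[-0.3,4.5,0],[-0.3,9.0,0],[-0.3,11.6,0],[-0.3,11.6,0],[-0.3,11.6,0],[-0.3,11.6,0.5],[-0.3,11.6,1.0],[-0.3,11.6,1.5],[-0.3,11.6,1.5],[-0.3,11.6,1.5]], "delta_rot": [[0,0,0],[0,0,0],[0,0,0],[0,0,0],[0,0,0],[0,0,0],[0,0,0],[0,0,0],[0,0,0],[0,0,0]]}}

```text
t: 2.6
tool_pos: [0.4116, -0.1045, 0.0843]
orientation: [-1.57, -0.0, -1.645]
contact_force: [0.2, 0.0, -0.1]
width: 0.0361
```

Run:
```python
from h import *
W=cloud(dict(np.load("wrist1.npz")))
Q=W[(W[...,2]>.037)&(W[...,2]<.043)&(np.hypot(W[...,0]-.4563,W[...,1]+.1088)<.04)]
print(len(Q),cv2.minEnclosingCircle((Q[:,:2]*1000).astype(np.float32)))
from cell import get_state
s=get_state();print(np.round(s["tool_pos"],4),np.round(s["contact_force"],2),w2p(s["tool_pos"]))
```

```text
5246 ((455.6292724609375, -109.00100708007812), 29.94642448425293)
[ 0.4116 -0.1045  0.0843] [ 0.18  0.04 -0.12] [-0.13632479 -0.12599434]
```

Request:
{"name": "arm_command", "arguments": {"dp": [[0,0,0.4],[0,0,0.8],[0,0,1.1],[0,0,1.4],[0,0,1.7],[0,0,2.0],[0,0,2.4],[0,0,2.8],[0,0,3.2],[0,0,3.6]], "delta_rot": [[0,0,0],[0,0,0],[0,0,0],[0,0,0],[0,0,0],[0,0,0],[0,0,0],[0,0,0],[0,0,0],[0,0,0]]}}

```text
t: 3.6
tool_pos: [0.4473, -0.1072, 0.0838]
orientation: [-1.571, 0.0, -1.646]
contact_force: [-1.5, -0.2, -1.2]
width: 0.0359
```

Run:
```python
from h import *
from cell import get_state,camera
s=get_state();print(np.round(s["tool_pos"],4),np.round(s["contact_force"],2),w2p(s["tool_pos"]),s["qd"].round(3) if hasattr(s["qd"],'round') else s["qd"])
c=camera("wrist"); cv2.imwrite("pics/wrist2.png",c["image"][:,:,::-1])
print(get_state()["contact_force"])
```

```text
[ 0.4473 -0.1072  0.0838] [-1.45 -0.19 -1.25] [-0.10050288 -0.12595585] [ 0.031  0.068 -0.095 -0.001  0.027  0.03 ]
[-0.47429552  1.17626562 -0.67831074]
```

View pics/wrist2.png

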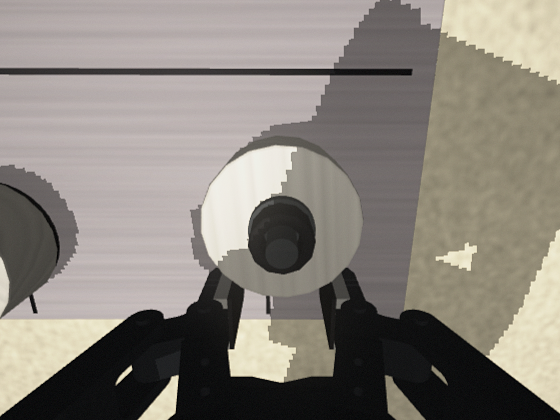

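A is seated between both fingers, with the puck centred at (281,220). The drag so far is light. I'll carry on.

Request:
{"name": "arm_command", "arguments": {"dp": [[0,0,0.5],[0,0,1.0],[0,0,1.5],[0,0,2.0],[0,0,2.5],[0,0,3.0],[0,0,3.5],[0,0,4.0],[0,0,4.5],[0,0,5.0]], "delta_rot": [[0,0,0],[0,0,0],[0,0,0],[0,0,0],[0,0,0],[0,0,0],[0,0,0],[0,0,0],[0,0,0],[0,0,0]]}}

```text
t: 4.65
tool_pos: [0.4973, -0.111, 0.0839]
orientation: [-1.571, 0.0, -1.646]
contact_force: [-2.1, 0.2, 0.2]
width: 0.0362
```

Request:
{"name": "arm_command", "arguments": {"dp": [[0,0,0.5],[0,0,1.0],[0,0,1.5],[0,0,2.0],[0,0,2.5],[0,0,3.0],[0,0,3.5],[0,0,4.0],[0,0,4.5],[0,0,5.0]], "delta_rot": [[0,0,0],[0,0,0],[0,0,0],[0,0,0],[0,0,0],[0,0,0],[0,0,0],[0,0,0],[0,0,0],[0,0,0]]}}

```text
t: 5.65
tool_pos: [0.5472, -0.1148, 0.0839]
orientation: [-1.571, 0.0, -1.646]
contact_force: [-2.7, 0.1, 0.3]
width: 0.036
```

Run:
```python
from h import *
from cell import get_state
s=get_state();print(np.round(s["tool_pos"],4),np.round(s["contact_force"],2),w2p(s["tool_pos"]))
```

```text
[ 0.5472 -0.1148  0.0839] [-2.72  0.12  0.29] [-0.00036648 -0.12603947]
```

Request:
{"name": "arm_command", "arguments": {"dp": [[0,0,0.4],[0,0,0.8],[0,0,1.2]], "delta_rot": [[0,0,0],[0,0,0],[0,0,0]]}}

```text
t: 5.95
tool_pos: [0.559, -0.1157, 0.0839]
orientation: [-1.571, 0.0, -1.646]
contact_force: [-1.7, -0.3, 1.1]
width: 0.0361
```

Request:
{"name": "arm_command", "arguments": {"dp": [[0,0,0],[0,0,0]], "delta_rot": [[0,0,0],[0,0,0]]}}

```text
t: 6.15
tool_pos: [0.5595, -0.1158, 0.0842]
orientation: [-1.569, -0.0, -1.646]
contact_force: [-0.0, -0.8, 0.2]
width: 0.0359
```

Request:
{"name": "arm_command", "arguments": {"dp": [[0,0,0],[0,0,0]], "delta_rot": [[0,0,0],[0,0,0]]}}

```text
t: 6.35
tool_pos: [0.559, -0.1157, 0.0842]
orientation: [-1.57, -0.0, -1.646]
contact_force: [0.1, -0.1, 0.2]
width: 0.0361
```

Run:
```python
from h import *
from cell import get_state,camera
for i in range(3):
    c=camera("wrist")
    s=get_state();print(s["t"],np.round(s["tool_pos"],4),np.round(s["contact_force"],2),w2p(s["tool_pos"]))
```

```text
6.4 [ 0.5589 -0.1157  0.0841] [-0.1  -0.18  0.52] [ 0.01143002 -0.1261002 ]
6.45 [ 0.5589 -0.1157  0.0841] [-0.27 -0.41  0.4 ] [ 0.01136848 -0.12608258]
6.5 [ 0.5588 -0.1157  0.084 ] [-0.05 -0.37  0.04] [ 0.01126143 -0.12608432]
```

A drags with about 2 N and leans with about 0 N when held, so it looks worn. Next I back off and go to the middle foot, B.

Request:
{"name": "arm_command", "arguments": {"dp": [[0,0,-2.0],[0,0,-4.0],[0,-4.0,-7.0],[0,-8.0,-10.0],[-4.0,-8.5,-13.0],[-8.5,-8.5,-15.4],[-13.3,-8.5,-15.4],[-13.3,-8.5,-15.4],[-13.3,-4.0,-15.4],[-13.3,0,-15.4]], "delta_rot": [[0,0,0],[0,0,0],[0,0,0],[0,0,0],[0,0,0],[0,0,0],[0,0,0],[0,0,0],[0,0,0],[0,0,0]]}}

```text
t: 7.5
tool_pos: [0.4172, 0.0285, 0.0844]
orientation: [-1.565, -0.001, -1.644]
contact_force: [0.7, 0.5, -0.4]
width: 0.0359
```

Run:
```python
from h import *
from cell import get_state,camera
c=camera("wrist"); cv2.imwrite("pics/wrist3.png",c["image"][:,:,::-1]);W=cloud(c)
s=get_state();print(s["t"],np.round(s["tool_pos"],4),s["orientation"],np.round(s["contact_force"],2),w2p(s["tool_pos"]))
for q in [(.4747,.0237),(.4931,.1264)]:
  Q=W[(W[...,2]>.037)&(W[...,2]<.043)&(np.hypot(W[...,0]-q[0],W[...,1]-q[1])<.04)]
  if len(Q): r=cv2.minEnclosingCircle((Q[:,:2]*1000).astype(np.float32));print(len(Q),r,w2p(np.array(r[0])/1000))
```

```text
7.55 [0.411  0.0288 0.0774] [-1.58135441e+00  3.36915376e-04 -1.64546685e+00] [-3.54 -1.09 -2.23] [-0.14691512  0.00694896]
18264 ((473.7998046875, 25.158916473388672), 30.010833740234375) [-0.08403472  0.00798467]
8026 ((489.8868408203125, 118.75054168701172), 28.346420288085938) [-0.0750057   0.10251858]
```

View pics/wrist3.png

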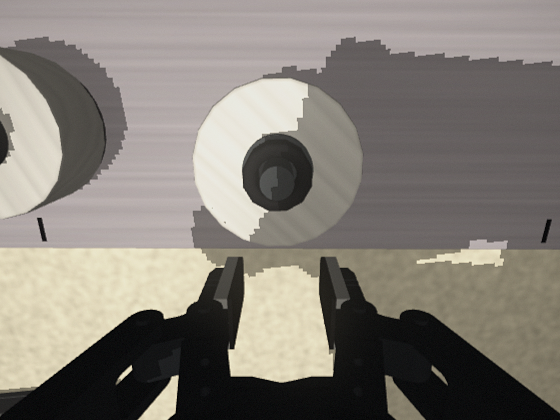

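B is centred at (278,162) between the finger gap. The fast stop dipped 7 mm, so I'll let it settle and then approach.

Request:
{"name": "arm_command", "arguments": {"dp": [[0,0,0],[0,0,0],[0,0,0],[0,0,0.4],[0,0,0.9],[0,0,1.4],[0,0,1.8],[0,0,2.0],[0,0,2.0],[0,0,2.0]], "delta_rot": [[0,0,0],[0,0,0],[0,0,0],[0,0,0],[0,0,0],[0,0,0],[0,0,0],[0,0,0],[0,0,0],[0,0,0]]}}

```text
t: 8.55
tool_pos: [0.4349, 0.0271, 0.0837]
orientation: [-1.572, 0.0, -1.646]
contact_force: [-0.5, 0.0, -0.5]
width: 0.0358
```

Run:
```python
from h import *
from cell import get_state
s=get_state();print(s["t"],np.round(s["tool_pos"],4),np.round(s["contact_force"],2),w2p(s["tool_pos"]))
```

```text
8.55 [0.4349 0.0271 0.0837] [-0.54  0.   -0.47] [-0.12299287  0.00702641]
```

Request:
{"name": "arm_command", "arguments": {"dp": [[0,0,0.3],[0,0,0.6],[0,0,0.9],[0,0,1.2],[0,0,1.5],[0,0,1.9],[0,0,2.3],[0,0,2.7],[0,0,3.1],[0,0,3.5]], "delta_rot": [[0,0,0],[0,0,0],[0,0,0],[0,0,0],[0,0,0],[0,0,0],[0,0,0],[0,0,0],[0,0,0],[0,0,0]]}}

```text
t: 9.55
tool_pos: [0.4679, 0.0247, 0.0832]
orientation: [-1.577, 0.0, -1.646]
contact_force: [-6.9, 1.2, 3.0]
width: 0.0359
```

Run:
```python
from h import *
from cell import get_state,camera
s=get_state();print(s["t"],np.round(s["tool_pos"],4),np.round(s["contact_force"],2),w2p(s["tool_pos"]))
c=camera("wrist"); cv2.imwrite("pics/wrist4.png",c["image"][:,:,::-1])
print(get_state()["contact_force"])
```

```text
9.55 [0.4679 0.0247 0.0832] [-6.85  1.21  2.98] [-0.08984082  0.00712099]
[-2.03404863  0.05592536 -1.26603496]
```

View pics/wrist4.png

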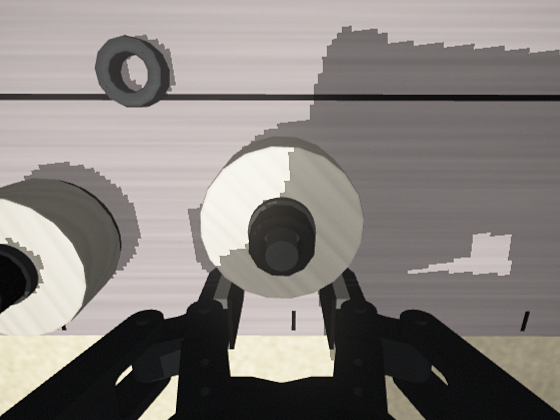

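B is seated and drags at about 7 N, so it is sound. The nut is at (132,72), clear of its path.

Request:
{"name": "arm_command", "arguments": {"dp": [[0,0,0.5],[0,0,1.0],[0,0,1.5],[0,0,2.0],[0,0,2.5],[0,0,3.0],[0,0,3.5],[0,0,4.0],[0,0,4.5],[0,0,5.0]], "delta_rot": [[0,0,0],[0,0,0],[0,0,0],[0,0,0],[0,0,0],[0,0,0],[0,0,0],[0,0,0],[0,0,0],[0,0,0]]}}

```text
t: 10.6
tool_pos: [0.5203, 0.0206, 0.0839]
orientation: [-1.571, 0.0, -1.646]
contact_force: [-2.5, -0.1, -3.4]
width: 0.0356
```

Request:
{"name": "arm_command", "arguments": {"dp": [[0,0,0.5],[0,0,1.0],[0,0,1.5],[0,0,2.0],[0,0,2.5],[0,0,3.0],[0,0,3.5],[0,0,4.0],[0,0,4.5],[0,0,5.0]], "delta_rot": [[0,0,0],[0,0,0],[0,0,0],[0,0,0],[0,0,0],[0,0,0],[0,0,0],[0,0,0],[0,0,0],[0,0,0]]}}

```text
t: 11.6
tool_pos: [0.5701, 0.0169, 0.0839]
orientation: [-1.571, 0.0, -1.646]
contact_force: [-3.0, 1.1, -3.0]
width: 0.0362
```

Request:
{"name": "arm_command", "arguments": {"dp": [[0,0,0],[0,0,0],[0,0,0]], "delta_rot": [[0,0,0],[0,0,0],[0,0,0]]}}

```text
t: 11.9
tool_pos: [0.5708, 0.0168, 0.0847]
orientation: [-1.568, -0.0, -1.646]
contact_force: [-0.1, -0.6, 0.6]
width: 0.0361
```

Run:
```python
from h import *
from cell import get_state,camera
c=camera("wrist"); cv2.imwrite("pics/wrist5.png",c["image"][:,:,::-1]);W=cloud(c)
s=get_state();print(s["t"],np.round(s["tool_pos"],4),np.round(s["contact_force"],2),w2p(s["tool_pos"]))
q=s["tool_pos"][:2]+.036*UX
Q=W[(W[...,2]>.037)&(W[...,2]<.043)&(np.hypot(W[...,0]-q[0],W[...,1]-q[1])<.04)]
r=cv2.minEnclosingCircle((Q[:,:2]*1000).astype(np.float32));print(len(Q),r,w2p(np.array(r[0])/1000))
```

```text
11.95 [0.5708 0.0168 0.0847] [-0.04  0.16 -0.11] [0.01329038 0.00688012]
15732 ((600.4365844726562, 14.522150039672852), 35.819847106933594) [0.04304307 0.00686666]
```

The B readings disagree: 7 N, then about 3 N, then 0 on hold. The abrupt stop may have rebounded off the foot, so I'll push slowly and stop gently.

Request:
{"name": "arm_command", "arguments": {"dp": [[0,0,0.1],[0,0,0.2],[0,0,0.3],[0,0,0.4],[0,0,0.5],[0,0,0.6],[0,0,0.7]], "delta_rot": [[0,0,0],[0,0,0],[0,0,0],[0,0,0],[0,0,0],[0,0,0],[0,0,0]]}}

```text
t: 12.65
tool_pos: [0.5747, 0.0166, 0.0838]
orientation: [-1.576, -0.0, -1.646]
contact_force: [-7.9, 0.2, 7.2]
width: 0.0362
```

Request:
{"name": "arm_command", "arguments": {"dp": [[0,0,0.1],[0,0,0.2],[0,0,0.3]], "delta_rot": [[0,0,0],[0,0,0],[0,0,0]]}}

```text
t: 12.95
tool_pos: [0.5777, 0.0164, 0.0838]
orientation: [-1.576, 0.0, -1.646]
contact_force: [-7.0, -0.5, 7.6]
width: 0.0361
```

Request:
{"name": "arm_command", "arguments": {"dp": [[0,0,0.07],[0,0,0.12],[0,0,0.16],[0,0,0.19]], "delta_rot": [[0,0,0],[0,0,0],[0,0,0],[0,0,0]]}}

```text
t: 13.35
tool_pos: [0.5796, 0.0163, 0.0838]
orientation: [-1.576, 0.0, -1.646]
contact_force: [-7.4, 0.9, 7.5]
width: 0.036
```

Request:
{"name": "arm_command", "arguments": {"dp": [[0,0,0],[0,0,0]], "delta_rot": [[0,0,0],[0,0,0]]}}

```text
t: 13.55
tool_pos: [0.5797, 0.0163, 0.0838]
orientation: [-1.576, 0.0, -1.646]
contact_force: [-7.1, 0.3, 6.7]
width: 0.0361
```

Run:
```python
from h import *
from cell import get_state,camera
for i in range(4):
    s=get_state();print(s["t"],np.round(s["tool_pos"],4),np.round(s["contact_force"],2),np.round(s["ft_torque"],2),w2p(s["tool_pos"]))
    c=camera("wrist")
```

```text
13.55 [0.5797 0.0163 0.0838] [-7.15  0.26  6.71] [ 0.09  1.1  -0.02] [0.02218829 0.00708078]
13.6 [0.5796 0.0163 0.0837] [-7.    0.99  6.77] [ 0.07  1.09 -0.  ] [0.02213855 0.00710379]
13.65 [0.5796 0.0163 0.0838] [-6.6   0.17  6.86] [ 0.01  1.   -0.01] [0.0221689  0.00709694]
13.7 [0.5796 0.0163 0.0838] [-8.42 -0.16  5.7 ] [0.11 1.12 0.  ] [0.02217675 0.007104  ]
```

B now leans about 7 N steadily while held, so it is sound, though with some side-friction down-force. Now for C, with slower motion.

Request:
{"name": "arm_command", "arguments": {"dp": [[0,0,-1.0],[0,0,-3.0],[0,0,-5.5],[0,-4.0,-8.0],[0,-7.5,-11.0],[-3.0,-8.5,-14.0],[-7.0,-8.5,-15.4],[-9.9,-8.5,-15.4],[-9.9,-8.0,-15.4],[-9.9,-6.5,-15.4]], "delta_rot": [[0,0,0],[0,0,0],[0,0,0],[0,0,0],[0,0,0],[0,-0.075,0],[0,-0.075,0],[0,-0.075,0],[0,-0.075,0],[0,-0.075,0]]}}

```text
t: 14.75
tool_pos: [0.437, 0.127, 0.1502]
orientation: [-1.565, 0.0, -1.569]
contact_force: [0.4, 0.2, -0.3]
width: 0.0361
```

Run:
```python
from h import *
from cell import get_state,camera
c=camera("wrist"); cv2.imwrite("pics/wrist6.png",c["image"][:,:,::-1]);W=cloud(c)
q=(.4931,.1264)
Q=W[(W[...,2]>.037)&(W[...,2]<.043)&(np.hypot(W[...,0]-q[0],W[...,1]-q[1])<.04)]
r=cv2.minEnclosingCircle((Q[:,:2]*1000).astype(np.float32));print(len(Q),r,w2p(np.array(r[0])/1000))
Q=W[(W[...,2]>.0145)&(W[...,2]<.02)&(np.hypot(W[...,0]-.564,W[...,1]-.0726)<.025)]
r=cv2.minEnclosingCircle((Q[:,:2]*1000).astype(np.float32));print("nut",len(Q),r,w2p(np.array(r[0])/1000))
go(.433,.1264,.084,-np.pi/2)
```

```text
8004 ((492.29876708984375, 127.16609191894531), 29.989255905151367) [-0.07323113  0.1110912 ]
nut 1003 ((560.376708984375, 75.72366333007812), 12.88794994354248) [-0.00149     0.06489445]
t 14.8 pos [0.4346 0.1263 0.147 ] rpy [-1.5717e+00 -5.0000e-04 -1.5698e+00] F [-0.96 -0.26 -1.84] w 0.0356
dp [-0.02  6.3  -0.15] rot [0.001 0.001 0.   ]
```

View pics/wrist6.png

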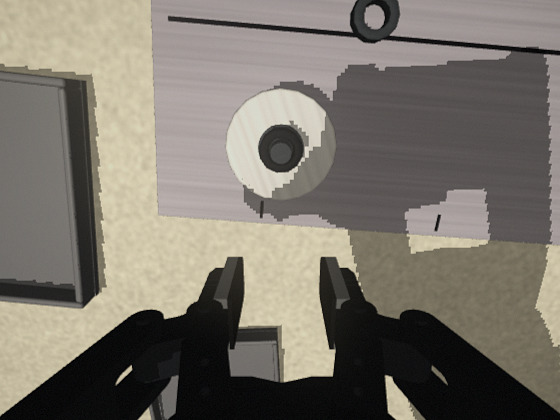

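C is at (280,147), aligned with the finger gap at (281). The nut at (375,15) clears its path by about 8 mm.

Request:
{"name": "arm_command", "arguments": {"dp": [[0,1.5,-0.1],[0,3.0,-0.1],[0,4.5,-0.1],[0,5.5,-0.1],[0,6.0,-0.1],[0,6.2,-0.1],[0,6.2,0.4],[0,6.2,0.9],[0,6.2,1.3],[0,6.2,1.6]], "delta_rot": [[0,0,0],[0,0,0],[0,0,0],[0,0,0],[0,0,0],[0,0,0],[0,0,0],[0,0,0],[0,0,0],[0,0,0]]}}

```text
t: 15.8
tool_pos: [0.4526, 0.1264, 0.0875]
orientation: [-1.569, 0.0, -1.571]
contact_force: [0.5, 0.1, 0.8]
width: 0.0359
```

Request:
{"name": "arm_command", "arguments": {"dp": [[0,0,0.2],[0,0,0.4],[0,0,0.6],[0,0,0.8],[0,0,1.0],[0,0,1.2],[0,0,1.4],[0,0,1.6],[0,0,1.8],[0,0,2.0]], "delta_rot": [[0,0,0],[0,0,0],[0,0,0],[0,0,0],[0,0,0],[0,0,0],[0,0,0],[0,0,0],[0,0,0],[0,0,0]]}}

```text
t: 16.8
tool_pos: [0.4685, 0.1264, 0.0861]
orientation: [-1.578, -0.0, -1.571]
contact_force: [-8.6, 0.1, 4.9]
width: 0.0358
```

Run:
```python
from h import *
from cell import get_state,camera
s=get_state();print(s["t"],np.round(s["tool_pos"],4),np.round(s["contact_force"],2),w2p(s["tool_pos"]))
c=camera("wrist"); cv2.imwrite("pics/wrist7.png",c["image"][:,:,::-1])
print(get_state()["contact_force"])
```

```text
16.8 [0.4685 0.1264 0.0861] [-8.63  0.06  4.93] [-0.09688317  0.10849592]
[-4.72721937 -0.24668182  1.80365809]
```

View pics/wrist7.png

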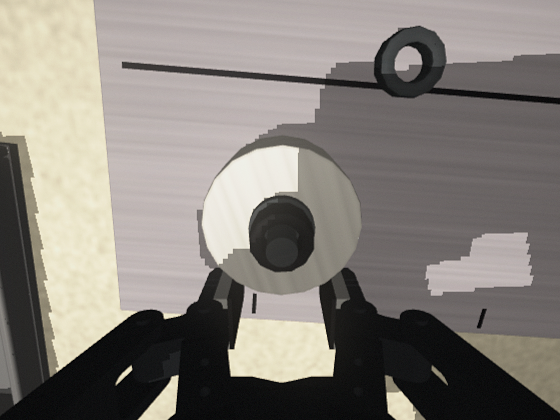

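Request:
{"name": "arm_command", "arguments": {"dp": [[0,0,0.3],[0,0,0.7],[0,0,1.1],[-0.1,0,1.5],[-0.1,0,1.9],[-0.1,0,2.3],[-0.1,0,2.7],[-0.2,0,3.1],[-0.2,0,3.5],[-0.2,0,3.9]], "delta_rot": [[0,0,0],[0,0,0],[0,0,0],[0,0,0],[0,0,0],[0,0,0],[0,0,0],[0,0,0],[0,0,0],[0,0,0]]}}

```text
t: 17.85
tool_pos: [0.5077, 0.1283, 0.086]
orientation: [-1.578, -0.0, -1.571]
contact_force: [-7.1, 0.8, 4.8]
width: 0.0362
```

Request:
{"name": "arm_command", "arguments": {"dp": [[0,0,0.4],[0,0,0.8],[0,0,1.2],[-0.1,0,1.6],[-0.1,0,2.0],[-0.1,0,2.4],[-0.1,0,2.8],[-0.2,0,3.2],[-0.2,0,3.6],[-0.2,0,4.0]], "delta_rot": [[0,0,0],[0,0,0],[0,0,0],[0,0,0],[0,0,0],[0,0,0],[0,0,0],[0,0,0],[0,0,0],[0,0,0]]}}

```text
t: 18.85
tool_pos: [0.5478, 0.1303, 0.086]
orientation: [-1.578, -0.0, -1.571]
contact_force: [-6.5, -0.6, 3.6]
width: 0.036
```

Request:
{"name": "arm_command", "arguments": {"dp": [[0,0,0.4],[0,0,0.8],[0,0,1.2],[0,0,1.6],[0,0,2.0],[0,0,2.3],[0,0,2.55],[0,0,2.7],[0,0,2.8],[0,0,2.85]], "delta_rot": [[0,0,0],[0,0,0],[0,0,0],[0,0,0],[0,0,0],[0,0,0],[0,0,0],[0,0,0],[0,0,0],[0,0,0]]}}

```text
t: 19.85
tool_pos: [0.5764, 0.1303, 0.086]
orientation: [-1.578, -0.0, -1.571]
contact_force: [-6.8, -0.3, 3.9]
width: 0.0361
```

Run:
```python
from h import *
from cell import get_state,camera
for i in range(4):
    s=get_state();print(s["t"],np.round(s["tool_pos"],4),np.round(s["contact_force"],2),w2p(s["tool_pos"]))
    c=camera("wrist")
cv2.imwrite("pics/wrist8.png",c["image"][:,:,::-1])
c=camera("scene");cv2.imwrite("pics/scene8.png",cv2.resize(c["image"][:,:,::-1],(784,588),interpolation=cv2.INTER_CUBIC))
```

```text
19.85 [0.5764 0.1303 0.086 ] [-6.76 -0.29  3.87] [0.01038783 0.12055881]
19.9 [0.5765 0.1303 0.086 ] [-6.88  0.85  4.19] [0.01047816 0.12055863]
19.95 [0.5765 0.1303 0.086 ] [-7.18  0.29  4.41] [0.01045223 0.12056077]
20.0 [0.5765 0.1304 0.0861] [-6.4   0.05  3.8 ] [0.01048563 0.12058548]
```

View pics/wrist8.png

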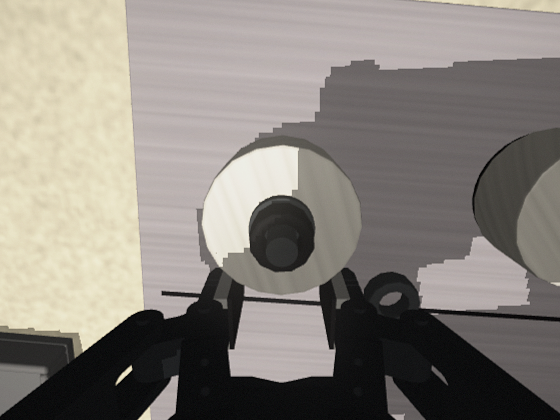

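View pics/scene8.png

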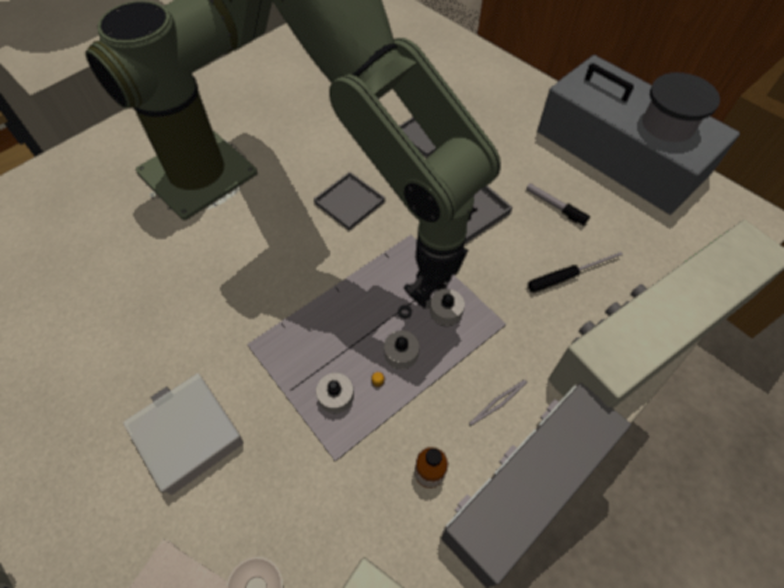

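C also drags and leans at about 7 N, so it is sound. I'll repeat the slow push on A for a like-for-like reading.

Request:
{"name": "arm_command", "arguments": {"dp": [[0,0,-1.0],[0,0,-3.0],[0,0,-5.0],[0,-3.0,-5.5],[0,-7.0,-5.5],[5.0,-8.0,-5.0],[10.0,-8.0,-4.5],[15.0,-8.0,-4.1],[20.0,-8.0,-4.1],[24.5,-8.0,-4.1]], "delta_rot": [[0,0,0],[0,0,0],[0,0,0],[0,0,0],[0,0,0],[0,0.075,0],[0,0.075,0],[0,0.075,0],[0,0.075,0],[0,0.075,0]]}}

```text
t: 21.1
tool_pos: [0.5378, -0.1169, 0.1672]
orientation: [-1.569, -0.001, -1.646]
contact_force: [0.9, 0.1, 0.1]
width: 0.036
```

Request:
{"name": "arm_command", "arguments": {"dp": [[0,0,0],[0,0,0],[0,0,0]], "delta_rot": [[0,0,0],[0,0,0],[0,0,0]]}}

```text
t: 21.4
tool_pos: [0.5376, -0.1137, 0.1667]
orientation: [-1.571, 0.001, -1.645]
contact_force: [-0.3, -0.4, -0.4]
width: 0.0361
```

Run:
```python
from h import *
from cell import get_state,camera
c=camera("wrist"); cv2.imwrite("pics/wrist9.png",c["image"][:,:,::-1]);W=cloud(c)
for q in [(.595,-.12),(.61,.014)]:
  Q=W[(W[...,2]>.037)&(W[...,2]<.043)&(np.hypot(W[...,0]-q[0],W[...,1]-q[1])<.05)]
  if len(Q)>5:
    r=cv2.minEnclosingCircle((Q[:,:2]*1000).astype(np.float32));print(len(Q),r,w2p(np.array(r[0])/1000))
x,y=p2w(-.012,-.1265);go(x,y,.086,-np.pi/2+a)
```

```text
6942 ((594.8458251953125, -118.90229034423828), 29.987133026123047) [ 0.04746548 -0.12660162]
6772 ((613.6775512695312, 12.918999671936035), 30.21819496154785) [0.05636694 0.00626016]
t 21.45 pos [ 0.5376 -0.1133  0.1667] rpy [-1.5713e+00  5.0000e-04 -1.6444e+00] F [-0.63  0.3  -0.41] w 0.0363
dp [ 0.13  8.07 -0.2 ] rot [ 0.001  0.001 -0.001]
```

View pics/wrist9.png

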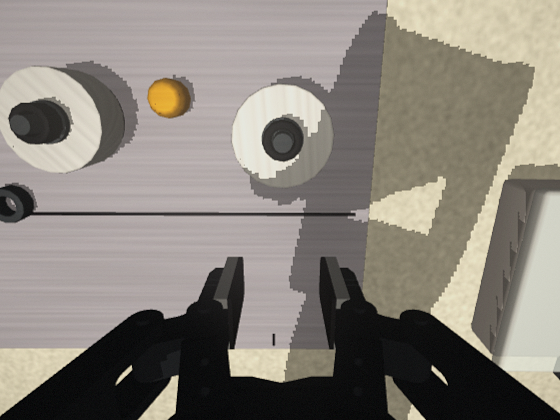

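A stands at (282,135), well past the line. The cap at (169,98) and the nut at (13,203) are undisturbed. Now I descend for the slow test.

Request:
{"name": "arm_command", "arguments": {"dp": [[0,2.0,-0.2],[0.1,4.0,-0.2],[0.1,6.0,-0.2],[0.1,7.2,-0.2],[0.1,7.9,-0.2],[0.1,8.1,-0.2],[0.1,8.1,0.3],[0.1,8.1,0.8],[0.1,8.1,1.3],[0.1,8.1,1.6]], "delta_rot": [[0,0,0],[0,0,0],[0,0,0],[0,0,0],[0,0,0],[0,0,0],[0,0,0],[0,0,0],[0,0,0],[0,0,0]]}}

```text
t: 22.45
tool_pos: [0.5551, -0.1173, 0.0868]
orientation: [-1.569, -0.001, -1.646]
contact_force: [1.2, -0.5, -0.3]
width: 0.0358
```

Request:
{"name": "arm_command", "arguments": {"dp": [[0,0,0.1],[0,0,0.2],[0,0,0.3],[0,0,0.4],[0,0,0.5],[0,0,0.6],[0,0,0.7],[0,0,0.8],[0,0,0.9],[0,0,1.0]], "delta_rot": [[0,0,0],[0,0,0],[0,0,0],[0,0,0],[0,0,0],[0,0,0],[0,0,0],[0,0,0],[0,0,0],[0,0,0]]}}

```text
t: 23.45
tool_pos: [0.5636, -0.1175, 0.0857]
orientation: [-1.571, 0.0, -1.646]
contact_force: [-2.4, 1.1, -0.1]
width: 0.0357
```

Request:
{"name": "arm_command", "arguments": {"dp": [[0,0,0.1],[0,0,0.2],[0,0,0.3],[0,0,0.4],[0,0,0.5],[0,0,0.6],[0,0,0.7]], "delta_rot": [[0,0,0],[0,0,0],[0,0,0],[0,0,0],[0,0,0],[0,0,0],[0,0,0]]}}

```text
t: 24.15
tool_pos: [0.5708, -0.1182, 0.0858]
orientation: [-1.571, 0.0, -1.646]
contact_force: [-1.7, -0.0, -0.6]
width: 0.0364
```

Request:
{"name": "arm_command", "arguments": {"dp": [[0,0,0.07],[0,0,0.12],[0,0,0.15],[0,0,0.16]], "delta_rot": [[0,0,0],[0,0,0],[0,0,0],[0,0,0]]}}

```text
t: 24.55
tool_pos: [0.5724, -0.1183, 0.0859]
orientation: [-1.571, 0.0, -1.646]
contact_force: [-0.4, -0.7, -1.2]
width: 0.0361
```

Run:
```python
from h import *
from cell import get_state,camera
for i in range(4):
    c=camera("wrist")
    s=get_state();print(s["t"],np.round(s["tool_pos"],4),np.round(s["contact_force"],2),w2p(s["tool_pos"]))
cv2.imwrite("pics/wrist10.png",c["image"][:,:,::-1]);W=cloud(c)
q=s["tool_pos"][:2]+.036*UX
Q=W[(W[...,2]>.037)&(W[...,2]<.043)&(np.hypot(W[...,0]-q[0],W[...,1]-q[1])<.033)]
r=cv2.minEnclosingCircle((Q[:,:2]*1000).astype(np.float32));print(len(Q),r,w2p(np.array(r[0])/1000))
```

```text
24.6 [ 0.5724 -0.1183  0.0859] [-0.55  0.43 -1.21] [ 0.02499528 -0.12769956]
24.65 [ 0.5723 -0.1183  0.0859] [-1.01 -0.43 -0.9 ] [ 0.0249775  -0.12768504]
24.7 [ 0.5723 -0.1183  0.0859] [-2.13  0.44 -2.07] [ 0.02497859 -0.12767567]
24.75 [ 0.5724 -0.1183  0.0859] [-1.7  -0.22 -0.67] [ 0.02498727 -0.12767116]
15164 ((606.1010131835938, -120.86578369140625), 31.41216468811035) [ 0.05883615 -0.12771624]
```

View pics/wrist10.png

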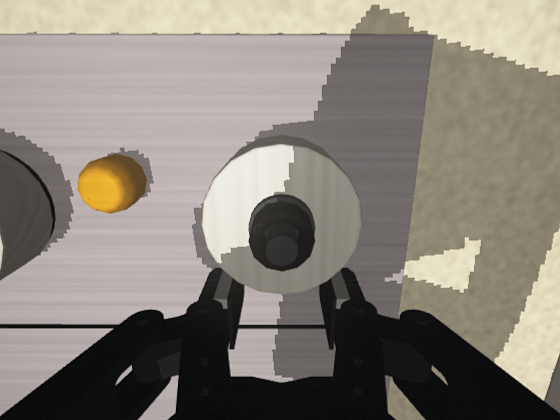

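A's drag under the same slow test is about 1.5 N, against about 7 N for B and C, so A is the worn foot. All three are across. I'll back off, turn 90° so the fingers clear the cap, and hover over A.

Request:
{"name": "arm_command", "arguments": {"dp": [[0,0,-1.0],[0,0,-3.0],[0,0,-5.0],[0,-3.0,-5.0],[0,-6.0,-5.0],[0,-8.5,-4.0],[0,-8.5,-1.0],[0,-8.5,2.0],[0,-8.5,3.5],[0,-8.5,3.5]], "delta_rot": [[0,0,0],[0,0,0],[0,0,0],[0,0,0],[0,-0.14,0],[0,-0.28,0],[0,-0.42,0],[0,-0.56,0],[0,-0.7,0],[0,-0.84,0]], "gripper": 7.4}}

```text
t: 25.75
tool_pos: [0.6096, -0.1214, 0.1721]
orientation: [-1.568, -0.004, -0.8]
contact_force: [-0.5, 0.6, -0.8]
width: 0.0741
```

Run:
```python
from h import *
go(.6065,-.1209,.17,a)
```

```text
t 25.75 pos [ 0.6096 -0.1214  0.1721] rpy [-1.5684 -0.0042 -0.7999] F [-0.5   0.61 -0.8 ] w 0.0741
dp [-0.26  0.21 -0.19] rot [-0.001 -0.725  0.005]
```

Request:
{"name": "arm_command", "arguments": {"dp": [[-0.1,0.1,-0.1],[-0.2,0.1,-0.2],[-0.2,0.1,-0.2],[-0.2,0.1,-0.2],[-0.2,0.1,-0.2],[-0.2,0.1,-0.2],[-0.2,0.1,-0.2],[-0.2,0.1,-0.2]], "delta_rot": [[0,-0.14,0],[0,-0.28,0],[0,-0.42,0],[0,-0.56,0],[0,-0.68,0],[0,-0.725,0],[0,-0.725,0],[0,-0.725,0]]}}

```text
t: 26.55
tool_pos: [0.6045, -0.121, 0.1703]
orientation: [-1.571, -0.001, -0.082]
contact_force: [0.1, -0.6, -0.2]
width: 0.0739
```

Run:
```python
from h import *
from cell import camera,get_state
c=camera("wrist"); cv2.imwrite("pics/wrist11.png",c["image"][:,:,::-1]);W=cloud(c)
Q=W[(W[...,2]>.037)&(W[...,2]<.043)&(np.hypot(W[...,0]-.6065,W[...,1]+.1209)<.04)]
r=cv2.minEnclosingCircle((Q[:,:2]*1000).astype(np.float32));print(len(Q),r,w2p(np.array(r[0])/1000))
go(r[0][0]/1000,r[0][1]/1000,.081,a)
```

```text
5075 ((607.7107543945312, -121.28684997558594), 29.961162567138672) [ 0.06047292 -0.12801551]
t 26.6 pos [ 0.6044 -0.1209  0.1702] rpy [-1.571e+00 -8.000e-04 -8.190e-02] F [ 0.24 -0.28  0.14] w 0.074
dp [ 0.32  8.92 -0.01] rot [ 0.    -0.007  0.001]
```

View pics/wrist11.png

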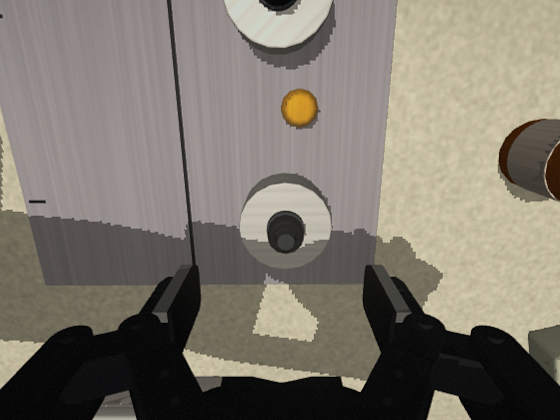

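The view shows A's puck at (286,226), with the jaws straddling at (199) and (365). The cap at (300,107) is well clear. Descending and gripping.

Request:
{"name": "arm_command", "arguments": {"dp": [[0.3,2.0,0],[0.3,4.0,0],[0.3,6.0,0],[0.3,7.5,0],[0.3,8.4,0],[0.3,8.8,0],[0.3,8.9,0],[0.3,8.9,0],[0.3,8.9,0],[0.3,8.9,0]], "delta_rot": [[0,0,0],[0,0,0],[0,0,0],[0,0,0],[0,0,0],[0,0,0],[0,0,0],[0,0,0],[0,0,0],[0,0,0]]}}

```text
t: 27.6
tool_pos: [0.608, -0.1213, 0.0818]
orientation: [-1.571, -0.002, -0.081]
contact_force: [-0.4, -0.2, 0.7]
width: 0.0739
```

Request:
{"name": "arm_command", "arguments": {"dp": [[0,0,0],[0,0,0],[0,0,0],[0,0,0],[0,0,0],[0,0,0]], "delta_rot": [[0,0,0],[0,0,0],[0,0,0],[0,0,0],[0,0,0],[0,0,0]], "gripper": 5.5, "force": 60}}

```text
t: 28.2
tool_pos: [0.6079, -0.1213, 0.0818]
orientation: [-1.571, -0.001, -0.081]
contact_force: [-1.2, 0.2, 5.9]
width: 0.0584
```

Run:
```python
from h import *
from cell import camera,get_state
c=camera("scene");W=cloud(c)
cv2.imwrite("pics/scene12.png",cv2.resize(c["image"][:,:,::-1],(784,588),interpolation=cv2.INTER_CUBIC))
m=(W[...,2]>.015)&(W[...,2]<.026)&(abs(W[...,0]-.467)<.09)&(abs(W[...,1]-.323)<.095)
print(m.sum(),cv2.minAreaRect((W[m][:,:2]*1000).astype(np.float32)))
m=(W[...,2]>.003)&(W[...,2]<.008)&(abs(W[...,0]-.467)<.06)&(abs(W[...,1]-.323)<.06)
print(m.sum(),np.median(W[m],axis=0),cv2.minAreaRect((W[m][:,:2]*1000).astype(np.float32)))
s=get_state();print(s["t"],s["tool_pos"],s["contact_force"],s["width"])
```

```text
439 ((461.3406677246094, 329.2224426269531), (153.3934326171875, 152.8818817138672), 84.57237243652344)
993 [0.46836801 0.32494398 0.00462213] ((466.4485778808594, 323.9024658203125), (119.300537109375, 118.56248474121094), 89.22045135498047)
28.25 [ 0.60789027 -0.12127965  0.0818323 ] [-1.4062816   0.25777268  5.61657746] 0.05856332348923727
```

View pics/scene12.png

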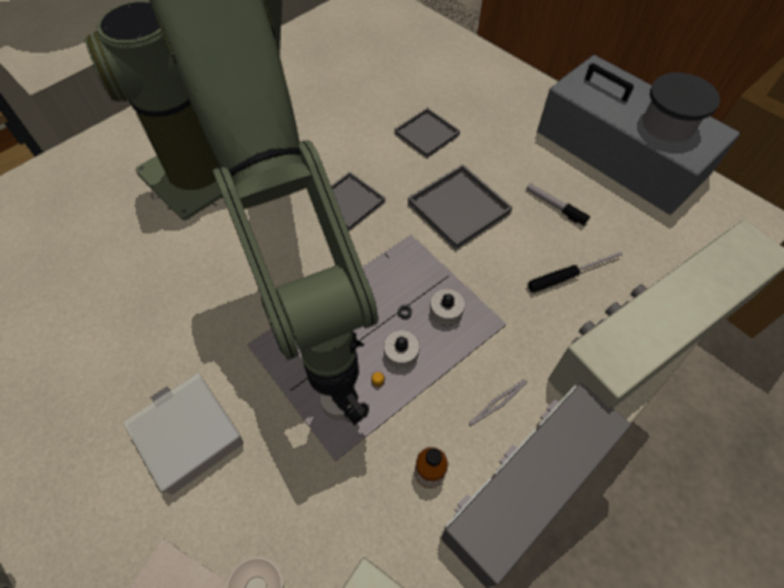

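A is gripped at a width of 58.5 mm. B, C, the cap and the nut look undisturbed. Lifting.

Request:
{"name": "arm_command", "arguments": {"dp": [[0,-0.2,0],[0,-0.6,0],[0,-1.4,0],[0,-2.6,0],[0,-4.0,0],[0,-5.5,0],[0,-7.0,0],[0,-8.5,0],[0,-9.5,0],[0,-10.0,0]], "delta_rot": [[0,0,0],[0,0,0],[0,0,0],[0,0,0],[0,0,0],[0,0,0],[0,0,0],[0,0,0],[0,0,0],[0,0,0]]}}

```text
t: 29.25
tool_pos: [0.6082, -0.1214, 0.183]
orientation: [-1.572, -0.003, -0.081]
contact_force: [-0.1, 0.7, -7.6]
width: 0.0584
```

Run:
```python
from h import *
from cell import camera,get_state
c=camera("wrist"); cv2.imwrite("pics/wrist13.png",c["image"][:,:,::-1])
go(.467,.324,.182,a)
```

```text
t 29.3 pos [ 0.6082 -0.1214  0.1831] rpy [-1.5716 -0.003  -0.081 ] F [ 0.67 -0.84 -5.44] w 0.0587
dp [-1.768e+01  3.000e-02  4.325e+01] rot [ 0.001 -0.006  0.003]
```

View pics/wrist13.png

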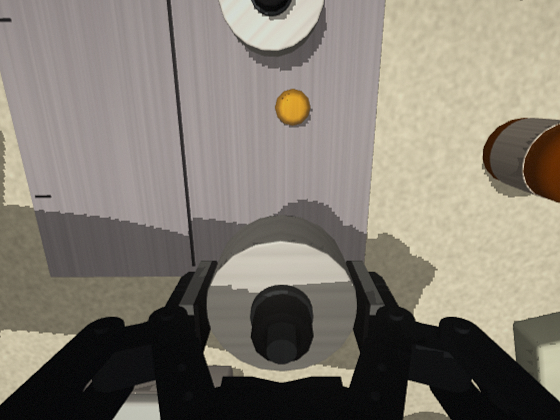

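The foot is held upright with its puck at (281,305) and Fz about -7 N, which matches its weight. Carrying it to the tray.

Request:
{"name": "arm_command", "arguments": {"dp": [[-0.2,0,0.4],[-0.5,0,1.3],[-1.2,0,3.0],[-2.1,0,5.2],[-3.2,0,7.8],[-4.4,0,10.8],[-5.7,0,13.9],[-6.9,0,16.9],[-8.1,0,19.9],[-9.4,0,23.0]], "delta_rot": [[0,0,0],[0,0,0],[0,0,0],[0,0,0],[0,0,0],[0,0,0],[0,0,0],[0,0,0],[0,0,0],[0,0,0]]}}

```text
t: 30.3
tool_pos: [0.5304, 0.1182, 0.1803]
orientation: [-1.57, 0.002, -0.08]
contact_force: [0.6, 0.2, -6.7]
width: 0.0587
```

Request:
{"name": "arm_command", "arguments": {"dp": [[-1.2,0,3.0],[-2.4,0,6.0],[-3.6,0,9.0],[-4.9,0,12.0],[-5.9,0,14.6],[-6.8,0,16.8],[-7.5,0,18.5],[-8.0,0,19.6],[-8.2,0,20.1],[-8.3,0,20.3]], "delta_rot": [[0,0,0],[0,0,0],[0,0,0],[0,0,0],[0,0,0],[0,0,0],[0,0,0],[0,0,0],[0,0,0],[0,0,0]]}}

```text
t: 31.3
tool_pos: [0.4653, 0.3251, 0.1806]
orientation: [-1.571, 0.001, -0.08]
contact_force: [-0.3, -0.1, -6.8]
width: 0.0585
```

Run:
```python
from h import *
from cell import camera,get_state
c=camera("wrist"); cv2.imwrite("pics/wrist14.png",c["image"][:,:,::-1]);W=cloud(c)
m=(W[...,2]>.018)&(W[...,2]<.025)&(abs(W[...,0]-.467)<.09)&(abs(W[...,1]-.323)<.095)
Q=W[m];print(len(Q),cv2.minAreaRect((Q[:,:2]*1000).astype(np.float32)),Q.min(0),Q.max(0))
go(.467,.324,.082,-.081)
```

```text
4396 ((461.9195251464844, 334.8126220703125), (140.1654510498047, 150.49659729003906), 83.9166488647461) [0.38008864 0.27305415 0.01801706] [0.54354387 0.41185646 0.02358257]
t 31.35 pos [0.4655 0.325  0.1807] rpy [-1.5712e+00  5.0000e-04 -8.0500e-02] F [-0.92  0.64 -7.19] w 0.0586
dp [ 0.16  9.87 -0.08] rot [ 0.  0. -0.]
```

View pics/wrist14.png

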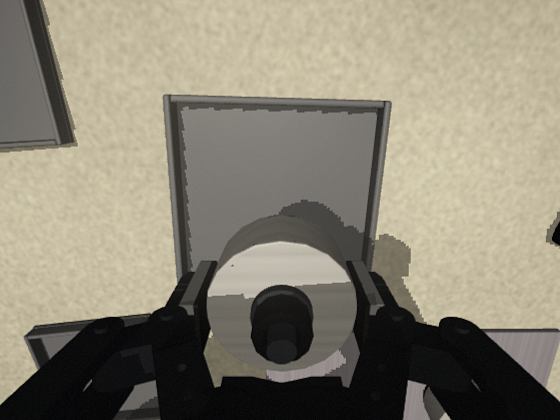

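The large tray's rim runs from (165,97) to (390,102), with the foot over its middle. The depth fit puts the tray centre near (0.463, 0.328), so I'll shift slightly and lower.

Request:
{"name": "arm_command", "arguments": {"dp": [[-0.1,1.0,0.1],[-0.2,2.5,0.2],[-0.3,4.0,0.3],[-0.3,5.5,0.3],[-0.3,7.0,0.3],[-0.3,8.2,0.3],[-0.3,9.0,0.3],[-0.3,9.4,0.3],[-0.3,9.6,0.3],[-0.3,9.6,0.3]], "delta_rot": [[0,0,0],[0,0,0],[0,0,0],[0,0,0],[0,0,0],[0,0,0],[0,0,0],[0,0,0],[0,0,0],[0,0,0]]}}

```text
t: 32.35
tool_pos: [0.4636, 0.3282, 0.0852]
orientation: [-1.57, -0.001, -0.081]
contact_force: [0.6, 0.4, -6.8]
width: 0.0586
```

Request:
{"name": "arm_command", "arguments": {"dp": [[0,0.05,0],[0,0.1,0],[0,0.15,0],[0,0.2,0],[0,0.2,0]], "delta_rot": [[0,0,0],[0,0,0],[0,0,0],[0,0,0],[0,0,0]]}}

```text
t: 32.85
tool_pos: [0.4633, 0.328, 0.0829]
orientation: [-1.571, 0.0, -0.081]
contact_force: [-0.6, -0.8, -6.1]
width: 0.0587
```

Request:
{"name": "arm_command", "arguments": {"dp": [[0,0.03,0],[0,0.06,0],[0,0.09,0],[0,0.12,0],[0,0.12,0]], "delta_rot": [[0,0,0],[0,0,0],[0,0,0],[0,0,0],[0,0,0]]}}

```text
t: 33.35
tool_pos: [0.4632, 0.328, 0.0816]
orientation: [-1.571, 0.0, -0.081]
contact_force: [0.2, -0.2, -7.0]
width: 0.0587
```

Request:
{"name": "arm_command", "arguments": {"dp": [[0,0.03,0],[0,0.06,0],[0,0.08,0],[0,0.08,0]], "delta_rot": [[0,0,0],[0,0,0],[0,0,0],[0,0,0]]}}

```text
t: 33.75
tool_pos: [0.4633, 0.328, 0.0809]
orientation: [-1.571, 0.0, -0.081]
contact_force: [0.1, 0.6, -7.1]
width: 0.0586
```

Still carrying the full weight, so I'll keep going down in small steps.

Request:
{"name": "arm_command", "arguments": {"dp": [[0,0.03,0],[0,0.06,0],[0,0.08,0],[0,0.08,0]], "delta_rot": [[0,0,0],[0,0,0],[0,0,0],[0,0,0]]}}

```text
t: 34.15
tool_pos: [0.4636, 0.3282, 0.0808]
orientation: [-1.57, -0.0, -0.081]
contact_force: [-1.8, -0.8, 0.9]
width: 0.0585
```

Request:
{"name": "arm_command", "arguments": {"dp": [[0,0.03,0],[0,0.05,0],[0,0.05,0]], "delta_rot": [[0,0,0],[0,0,0],[0,0,0]]}}

```text
t: 34.45
tool_pos: [0.4638, 0.3283, 0.0808]
orientation: [-1.57, -0.001, -0.081]
contact_force: [-3.2, -2.5, 5.0]
width: 0.0588
```

It is seated, since Fz has come off the weight. Opening and rising.

Request:
{"name": "arm_command", "arguments": {"dp": [[0,0,0],[0,0,0],[0,0,0],[0,0,0],[0,0,0]], "delta_rot": [[0,0,0],[0,0,0],[0,0,0],[0,0,0],[0,0,0]], "gripper": 7.4}}

```text
t: 34.95
tool_pos: [0.4634, 0.3281, 0.0796]
orientation: [-1.571, -0.0, -0.081]
contact_force: [0.1, -0.0, 0.8]
width: 0.0741
```

Request:
{"name": "arm_command", "arguments": {"dp": [[0,-0.5,0],[0,-1.5,0],[0,-3.0,0],[0,-5.0,0],[0,-7.5,0],[0,-10.0,0],[0,-12.5,0],[0,-14.0,0],[0,-15.0,0],[0,-15.0,0]], "delta_rot": [[0,0,0],[0,0,0],[0,0,0],[0,0,0],[0,0,0],[0,0,0],[0,0,0],[0,0,0],[0,0,0],[0,0,0]]}}

```text
t: 35.95
tool_pos: [0.464, 0.3284, 0.2316]
orientation: [-1.569, -0.003, -0.081]
contact_force: [0.5, -0.1, -0.7]
width: 0.0742
```

Run:
```python
from h import *
from cell import camera,get_state
s=get_state();print(s["t"],s["tool_pos"],np.round(s["contact_force"],2),s["width"])
for n in ["wrist","scene"]:
    c=camera(n);im=c["image"][:,:,::-1]
    cv2.imwrite(f"pics/{n}15.png",cv2.resize(im,(784,588),interpolation=cv2.INTER_CUBIC) if n=="scene" else im);W=cloud(c)
    for q,z in [((.463,.328),.039),((.6137,.0129),.04),((.612,.13),.04),((.5604,.0757),.017),((.6263,-.0521),.024)]:
        Q=W[(abs(W[...,2]-z)<.003)&(np.hypot(W[...,0]-q[0],W[...,1]-q[1])<.04)]
        if len(Q)>5:
            r=cv2.minEnclosingCircle((Q[:,:2]*1000).astype(np.float32));print(n,len(Q),np.round(r[0],1),round(r[1],1),w2p(np.array(r[0])/1000).round(4),Q[:,2].std().round(4))
```

```text
35.95 [0.46404759 0.32842096 0.23158936] [ 0.52 -0.12 -0.71] 0.07417252270510234
wrist 3253 [464.5 328.3] 29.9 [-0.1161  0.3096] 0.0008
wrist 115 [609.2 111.3] 13.0 [0.0445 0.1041] 0.0007
scene 207 [464.  326.6] 31.2 [-0.1164  0.3079] 0.0014
scene 361 [614.9  13.1] 30.5 [0.0576 0.0066] 0.0014
scene 306 [611.3 129.4] 29.9 [0.0453 0.1222] 0.0013
scene 48 [561.2  74.4] 12.5 [-0.0006  0.0636] 0.0013
scene 63 [625.2 -36.1] 24.0 [ 0.0715 -0.0417] 0.0018
```

View pics/wrist15.png

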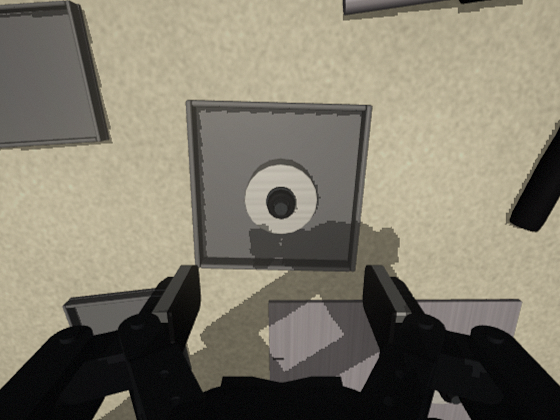

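View pics/scene15.png

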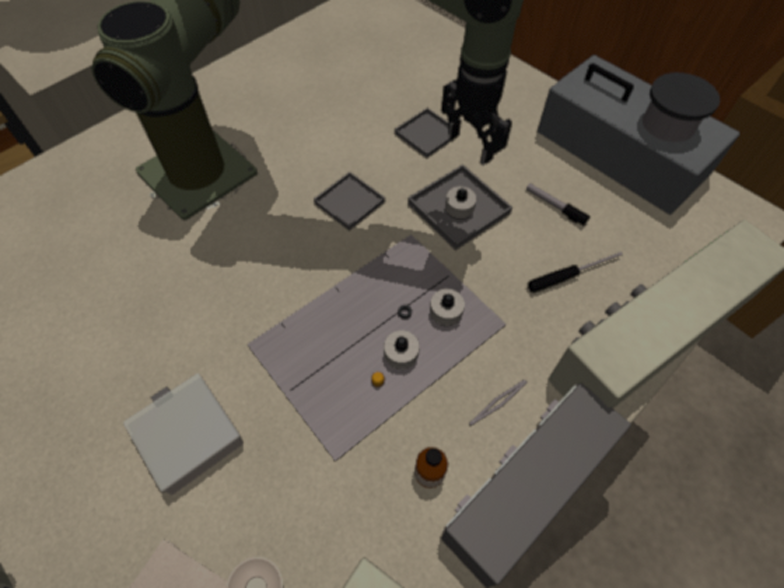

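A stands upright in the middle of the large tray, at (461,200) in the scene view. B at (401,349) and C at (447,306) are past the line, with the nut at (405,312) and the cap at (378,379) unmoved.

```bash
python3 -c "
from cell import sign_off
print(sign_off())"
```

```text
the job is handed in; nothing more can be done
None
```

The job is done and handed in at about 36 s. I dragged all three feet past the line, then lifted the worn one, the rightmost at y ≈ -0.11, into the largest grey tray.

**Drag forces**

| Foot | Pushing | Stopped and holding |
|---|---|---|
| Rightmost (worn) | about 1.5–2.7 N | about 0–2 N |
| Middle | about 7 N | about 7 N |
| Left | about 7 N | about 7 N |

**Final checks**
- **Worn foot:** it stands upright near the tray centre at (0.464, 0.328). The gripper is open and clear of it.
- **Sound feet:** both are still on the plate and were never lifted. Their centres are 68 mm (middle) and 55 mm (left) beyond the line; 30 mm was needed.
- **Bystanders:** the nut and cap are at their original image positions, and nothing else looks moved in the last scene picture.

**What disagreed or was less than ideal**
- My first fast push of the middle foot read only about 3 N and 0 N on hold, so I repeated it slowly and got the 7 N. I also repeated the rightmost foot slowly after it was already past the line, which is part of the range above.
- While pushing the two sound feet, side friction pressed down on them with about 4–7 N. Their 7 N is therefore somewhat too high, but the gap to the worn foot is clear, and the plate load stayed around 28 N.
- When I stopped short of the middle foot, the arm briefly dipped about 7 mm, with about 2–4 N on the force reading for that moment.

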